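# Mix blood tubes on a clamped tube mixer

### The arm

A 6-joint arm with a two-finger parallel gripper is mounted at the origin on a cart in front of the work surface, level with it; the furniture and walls round the work are solid. World frame = base frame: x ahead of the robot, y to its left, z up, the work surface at z = 0. Lengths are in m, angles in rad, forces in N, time in s.
With the tool pointing down it reaches from about 0.275 to 0.875 m from the base axis. Payload 12.5 kg.
Tool frame: the origin (TCP) lies on the centre line of the jaws, within the pads' length; the fingertips stand r.finger_overhang ahead of it and the grasp point (between the pads) lies 3 mm ahead of it (r.finger_overhang is the distance from the TCP to the fingertips, in m); z points along the fingers, y is the direction in which the jaws open and shut (so a half turn about z gives the same grasp; the last joint's range is limited). The gripper opens to 85 mm and grips with 20 to 120 N. Pads are 22 mm wide; open, the fingers measure 114 mm over their backs; the gripper's body (76 mm by 85 mm) begins 54 mm behind the grasp point. The pads swing forward as they close: fully open they stand 13 mm farther back than shut.
Start: joints at [-1.197, 0.351, 1.652, -0, 1.139, -0.085], TCP at [0.244, -0.493, 0.253] pointing down, gripper open.
Joint ranges: [-2.75, 2.75], [-0.79, 2.1], [0.01, 2.65], [-1.57, 4.71], [0.07, 3.14], [-2.87, 2.87]. Speed limits (rad/s): [2.22, 2.22, 2.79, 3.14, 3.14, 3.14].

### API

Orientations are given as a unit quaternion [x, y, z, w].
In Python, from cell import r, optics gives the robot as it stands. The module is installed in compiled form; this text tells all that it offers. Calls block until the motion is done:
- r.move_to(position, orientation): joint-space move of the TCP to a pose.
- r.move_linear(position, rot=None, vel=0.15): straight line of the TCP; rot=None keeps the orientation; vel is the mean speed in m/s.
- r.set_joints(angles): joint-space move.
- r.set_gripper(opening, squeeze=None): opening from 0.0 (shut) to 1.0 (fully open); squeeze is the grip in N (None keeps the last); returns when the fingers have stopped.
- r.sleep(seconds).
- r.inverse_kinematics(position, orientation): joint angles nearest the present ones, or None.
- optics.get_image(name): name is "scene" or "top"; returns a dict with "pixels" (480x640x3 uint8, red, green, blue), "depth" (480x640 float32, m along the optical axis (not along the pixel's ray), 0 where there is no reading), "fx", "fy", "cx", "cy" (pixels), "D" ([k1, k2, p1, p2, k3] as OpenCV has them; the pictures are not rectified), "camera_from_world" (4x4, takes a point from world to camera coordinates). Camera axes: x right, y down, z forward; pixel columns grow to the right and rows downward; lengths in m; the calibration is good to about 2 mm. A picture is of the moment at which its call begins.
A pose or a line that the arm cannot do raises r.PlanningError and nothing moves.
- r.hand_in(): hands the job in, once; it reports no verdict.
Readings, each from a call of its own:
- r.current_t(): time.
- r.current_q(): joint angles.
- r.current_qvel(): joint speeds.
- r.current_effort(): joint torques, N m.
- r.current_tool_pos(): TCP position.
- r.current_ee_rot(): TCP orientation.
- r.current_contact_force(): force on the tool from outside, world axes, zero at the start.
- r.current_torque(): the same for the moment, N m.
- r.current_opening(): opening from 0.0 (shut) to 1.0 (fully open).
Only numpy, scipy, OpenCV 4.12 (cv2) and the standard library are available. Lean on these libraries where they do the work, as an engineer would, in place of code of your own. Each camera call takes 0.05 s, during which the arm holds its last target.

### The job

Lay every blood tube that is out on the bench centred in its own notch of the mixer and let it go, then swing the clamp over from the back until it lies down on the tubes. Only then slide the orange dust cover fully aside, press the green start button right in and let it go, and slide the cover fully back over the button. Then swing the clamp up and back until it rests open again, and lay all the tubes flat on the floor of the steel tray, none on top of another; leave the cups and the timer where they stand.

Things in the scene. Friction and masses are not known exactly. Their poses are not given: they have to be found in the camera images.
- mixer: tube mixer, fixed to the bench (its place and yaw vary): white base 210 x 300 x 20 mm. Origin: centre of its underside, z up; x points to its back (away from the robot at yaw 0), y to its left. On its left half two blue notched rails (along y, centred 27 mm before and behind the notch centres, each 16 mm thick) carry up to three tubes lying along x; on its right half is the button panel with the orange cover.
- slot0 (a point): right-hand (nearest the button) tube notch: this point is the centre of the notch on the plane where the tube's underside rests, 45 mm above the bench; axes as the mixer's. A tube lies along x, either way round, centred here. The notch is 22 mm wide, its walls 8 mm high; notches are 55 mm apart. Between the two rails is an open gap 38 mm long in x that goes 23 mm below this point, so fingers can straddle a tube there.
- slot1 (a point): middle tube notch: this point is the centre of the notch on the plane where the tube's underside rests, 45 mm above the bench; axes as the mixer's. A tube lies along x, either way round, centred here. The notch is 22 mm wide, its walls 8 mm high; notches are 55 mm apart. Between the two rails is an open gap 38 mm long in x that goes 23 mm below this point, so fingers can straddle a tube there.
- slot2 (a point): left-hand tube notch: this point is the centre of the notch on the plane where the tube's underside rests, 45 mm above the bench; axes as the mixer's. A tube lies along x, either way round, centred here. The notch is 22 mm wide, its walls 8 mm high; notches are 55 mm apart. Between the two rails is an open gap 38 mm long in x that goes 23 mm below this point, so fingers can straddle a tube there.
- clamp (a joint): hold-down clamp angle, rad: 0 = lying flat on the tubes (shut; under 0.06 counts as shut), about 1.57 = upright, 1.85 = open, leaning back against its stop. It is a light steel bail (0.2 kg, two side arms 190 mm apart and cross rods): by its own weight it falls shut below upright and falls open past it; swinging it takes about 2 N.
- clamp_grip (a point): middle of the clamp's red handle sleeve on the outer cross rod: 14 mm thick, 70 mm long, along the mixer's y, 165 mm from the hinge; free on both sides. Shut, it is 67 mm above the bench, 80 mm in front of the notch centres; open, about 226 mm above the bench. It can be pinched from above across its thickness and led along the arc.
- clamp_hinge (a point): middle of the clamp's hinge axis (along the mixer's y), 67 mm above the bench, 85 mm behind the notch centres. At angle a the handle is 165 mm x cos a in front of this point and 165 mm x sin a above it.
- cover (a joint): dust cover travel, m: 0 = over the button, 0.055 = fully aside (over 0.045 counts as aside, under 0.005 as shut). It slides toward the mixer's back (+x of the mixer), held by friction of about 1.2 N.
- cover_grip (a point): on the black grip fin on top of the orange cover: fin 10 mm thick along the mixer's x, 30 mm long along y, standing 22 mm above the cover (from 47 to 69 mm above the bench); this point is 9 mm below its top.
- start_button (a joint): start button travel, m: 0 = out, 0.005 = fully in (over 0.0035 counts as pressed); it springs back. Fully in takes about 5 N.
- button_top (a point): centre of the top of the round green button, 28 mm across, 40 mm above the bench when out; hidden under the orange cover while that is shut. Beside it in y, 13 mm off its rim, run the cover's rails, 4 mm higher than the button.
- tube_red_mid (a point): the middle of the red-capped tube: on its axis, at mid-length, 8.4 mm above what it lies on whichever side is up; axes as the tube's.
- tube_red: red-capped blood tube lying on its side: 85 mm long along its y axis, cap (17 mm thick) at the +y end, body 14 mm wide, 17 mm high, about 25 g. Origin: underside at mid-length. Grip across its width at the origin or up to 10 mm nearer the cap. It does not roll. May be absent.
- tube_purple_mid (a point): the middle of the purple-capped tube: on its axis, at mid-length, 8.4 mm above what it lies on whichever side is up; axes as the tube's.
- tube_purple: purple-capped blood tube lying on its side: 85 mm long along its y axis, cap (17 mm thick) at the +y end, body 14 mm wide, 17 mm high, about 25 g. Origin: underside at mid-length. Grip across its width at the origin or up to 10 mm nearer the cap. It does not roll. May be absent.
- tube_yellow_mid (a point): the middle of the yellow-capped tube: on its axis, at mid-length, 8.4 mm above what it lies on whichever side is up; axes as the tube's.
- tube_yellow: yellow-capped blood tube lying on its side: 85 mm long along its y axis, cap (17 mm thick) at the +y end, body 14 mm wide, 17 mm high, about 25 g. Origin: underside at mid-length. Grip across its width at the origin or up to 10 mm nearer the cap. It does not roll. May be absent.
- tray: open steel tray fixed to the bench (place and yaw vary), 210 mm (x) x 130 mm (y) x 25 mm high, walls and floor 5 mm thick. Origin: centre of its underside.
- tray_in (a point): centre of the tray's inner floor, 5 mm above the bench; inside 200 mm along x, 120 mm along y. Tubes laid along y and 50 mm apart in x fit side by side.
- cup_red: sample cup with red lid, 62 mm across, 68 mm high, a bystander; origin at the centre of its underside.
- cup_yellow: sample cup with yellow lid, 62 mm across, 68 mm high, a bystander; origin at the centre of its underside.
- timer: bench timer lying on its back, 62 x 66 x 18 mm, a bystander; origin at the centre of its underside.
Things that resemble listed ones, but are neither listed nor needed, are in the scene too. Leave any blue look-alike of the tube_purple alone. Leave any turquoise look-alike of the tube_yellow alone.

How it is judged:
By the outcome, as a careful person would: the job done as asked, in the order asked, and still so for the second after the job is handed in, with the robot touching nothing.
Of tube_red, tube_purple, tube_yellow only 2 to 3 are there at a start; the rules pass over those that are not, and their reading is None.
At some moment in a run one of tube_red, tube_purple, tube_yellow may be knocked a few centimetres aside while the robot is not near it.
Once in a run the grip may slacken for a moment while it holds something.
It also fails if it takes over 210 s, if anything falls off the work surface, if the arm or the gripper's body presses on something with over 40 N, if the wrist force passes 120 N, or if a joint passes its speed limit or range.

## Working session

There is one attempt and no reset: what is moved stays moved. The work goes in short steps, each a Python script; the robot and the scene stay as the last script left them, time stands still between calls to the robot, and variables do not carry over. Pictures are saved under pics/ and viewed, and the job is handed in when it is done.

```bash
mkdir -p pics
cat > h.py <<'E'
import numpy as np, cv2
from cell import r, optics
def save(name):
    im=optics.get_image(name); 
    return im
def ray(im,u,v):
    K=np.array([[im['fx'],0,im['cx']],[0,im['fy'],im['cy']],[0,0,1]])
    n=cv2.undistortPoints(np.array([[[u,v]]],float),K,np.array(im['D'],float))[0,0]
    T=np.array(im['camera_from_world']);R=T[:3,:3];t=T[:3,3]
    return -R.T@t, R.T@np.array([n[0],n[1],1.0])
def onplane(im,u,v,z):
    o,d=ray(im,u,v); return o+d*(z-o[2])/d[2]
def proj(im,P):
    K=np.array([[im['fx'],0,im['cx']],[0,im['fy'],im['cy']],[0,0,1]])
    T=np.array(im['camera_from_world']);rv=cv2.Rodrigues(T[:3,:3])[0]
    return cv2.projectPoints(np.array(P,float).reshape(-1,1,3),rv,T[:3,3],K,np.array(im['D'],float))[0][:,0]
def cloud(im):
    h,w=im['depth'].shape
    K=np.array([[im['fx'],0,im['cx']],[0,im['fy'],im['cy']],[0,0,1]])
    vv,uu=np.mgrid[:h,:w]
    n=cv2.undistortPoints(np.stack([uu,vv],-1).reshape(-1,1,2).astype(float),K,np.array(im['D'],float))[:,0].reshape(h,w,2)
    d=im['depth']; c=np.stack([n[...,0]*d,n[...,1]*d,d],-1)
    T=np.array(im['camera_from_world']);R=T[:3,:3];t=T[:3,3]
    P=(c-t)@R; P[d<=0]=np.nan
    return P
def snap(n,f):
    im=optics.get_image(n); cv2.imwrite(f'pics/{f}.png',im['pixels'][...,::-1]); return im
E
python3 - <<'E'
from h import *
for n in('scene','top'):
    im=snap(n,n+'0'); np.savez(f'{n}0.npz',**im)
    T=np.array(im['camera_from_world']); print(n,-T[:3,:3].T@T[:3,3],im['fx'],im['D'],(im['depth']>0).mean())
print(r.current_t(),r.finger_overhang,r.current_ee_rot(),r.current_tool_pos(),r.current_opening())
E
```

```text
scene [-0.31819897  0.72691209  0.60210802] 517.4962913268739 [-0.05865344  0.          0.          0.          0.        ] 0.99591796875
top [0.30348133 0.01001063 1.72382983] 608.5809824007983 [-0.19290551  0.          0.          0.          0.        ] 0.9960807291666667
0.1 0.022 [ 9.73805075e-01  2.27383787e-01 -7.71858855e-05 -5.33023119e-04] [ 0.24349797 -0.49285174  0.25281   ] 1.0031218168557778
```

View pics/scene0.png

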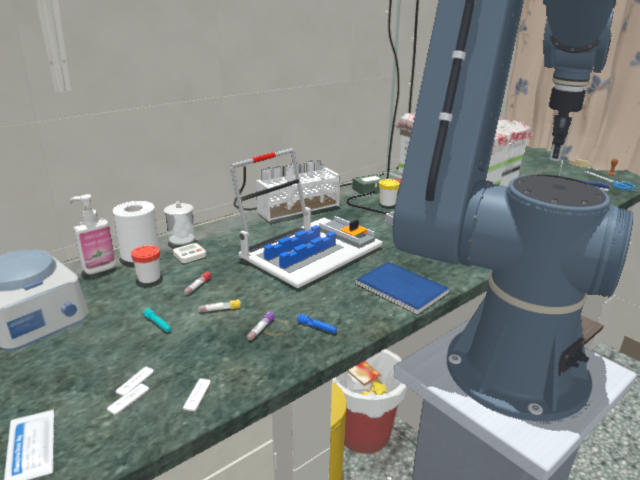

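View pics/top0.png

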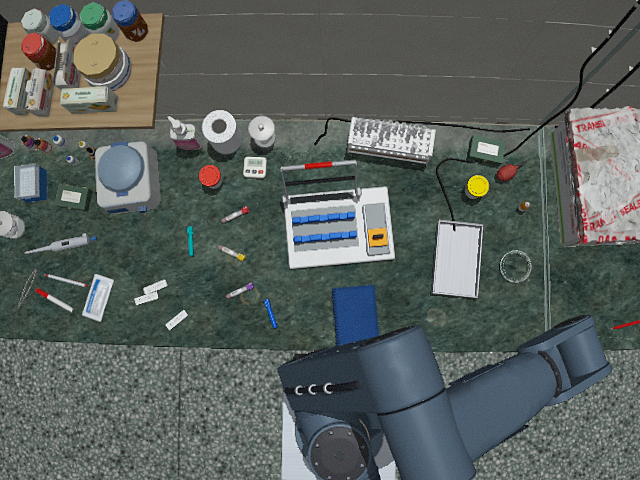

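The scene view shows the mixer with blue rails around (305,245). In the top view, three tubes lie out: red (235,214), yellow (232,253) and purple (239,291). The tray is at (458,259), the cover at (377,237), and the blue and turquoise look-alikes are at (270,313) and (190,241). Next I measure.

```bash
cat >> h.py <<'E'
def hsv(im): return cv2.cvtColor(im['pixels'],cv2.COLOR_RGB2HSV)
def comps(mask,amin=8):
    n,l,s,c=cv2.connectedComponentsWithStats(mask.astype(np.uint8))
    return [(s[i],c[i],l==i) for i in range(1,n) if s[i,4]>=amin]
def capmask(H,col):
    h,s,v=H[...,0],H[...,1],H[...,2]
    if col=='red': return ((h<5)|(h>174))&(s>130)&(v>90)
    if col=='yellow': return (h>20)&(h<30)&(s>130)&(v>120)
    if col=='purple': return (h>130)&(h<160)&(s>70)&(v>60)
E
python3 - <<'E'
from h import *
im=dict(np.load('top0.npz')); H=hsv(im); P=cloud(im)
crop=im['pixels'][140:340,180:500][...,::-1]
cv2.imwrite('pics/crop0.png',cv2.resize(crop,(800,500),interpolation=cv2.INTER_CUBIC))
for c in('red','yellow','purple'):
    for s,ce,m in comps(capmask(H,c)):
        if 100<ce[0]<500 and 120<ce[1]<330: print(c,s,ce,onplane(im,*ce,0.0085),np.nanmedian(P[m],0))
h,s,v=H[...,0],H[...,1],H[...,2]
for nm,m in dict(white=(s<40)&(v>150),blue=(h>105)&(h<125)&(s>150)&(v>120),orange=(h>8)&(h<22)&(s>180)&(v>150)).items():
    for st,ce,mm in comps(m,60):
        if 180<ce[0]<520 and 120<ce[1]<330:
            c=max(cv2.findContours(mm.astype(np.uint8),0,2)[0],key=cv2.contourArea)
            print(nm,st,ce,cv2.minAreaRect(c),np.nanmedian(P[mm],0))
E
```

```text
red [305 162  27   7 142] [317.97887324 164.9084507 ] [0.7483278  0.06861945 0.0085    ] [0.69030554 0.06093239 0.23178166]
red [199 165  21  21 349] [209.05730659 174.96848138] [0.71569294 0.38667848 0.0085    ] [0.70147917 0.3739346  0.06752098]
red [241 207   8   7  36] [244.58333333 209.86111111] [0.61316687 0.27771487 0.0085    ] [0.61118441 0.2771522  0.01514852]
yellow [467 175  22  22 360] [477.975      185.22222222] [ 0.69547501 -0.39774052  0.0085    ] [ 0.68281195 -0.38376879  0.06762389]
yellow [237 254   8   7  37] [240.67567568 256.83783784] [0.47713465 0.28419399 0.0085    ] [0.4763117  0.28197482 0.01515497]
purple [246 283   8   8  40] [249.275 286.275] [0.39378327 0.25690972 0.0085    ] [0.39387577 0.25577926 0.01609977]
white [202 110  34  33 708] [218.47457627 126.07485876] ((218.5, 126.0), (32.0, 33.0), 90.0) [0.83001393 0.34497184 0.11975806]
white [168 116  27  18 167] [180.40718563 124.53293413] ((179.6569366455078, 126.19342803955078), (28.877288818359375, 11.875570297241211), 19.98310661315918) [0.82343796 0.44128199 0.15102711]
white [248 116  27  31 538] [
[... 2368 characters left out ...]
5156, 236.21685791015625), (5.925568580627441, 62.3843879699707), 84.5596694946289) [0.53410278 0.04674918 0.04963917]
blue [ 335  287   41   58 1568] [353.55612245 314.92920918] ((355.2790222167969, 315.516357421875), (54.701988220214844, 37.120521545410156), 85.76361083984375) [ 0.31751278 -0.0369921   0.0116817 ]
blue [264 299  13  29 120] [270.18333333 313.025     ] ((270.20001220703125, 313.1000061035156), (29.4091796875, 4.743415832519531), 71.56504821777344) [0.3194678  0.19515546 0.0148589 ]
orange [368 228  20  19 230] [377.40434783 237.04782609] ((377.2804870605469, 237.02435302734375), (16.675161361694336, 18.00033950805664), 83.6598129272461) [ 0.53344474 -0.10093486  0.04751574]
```

View pics/crop0.png

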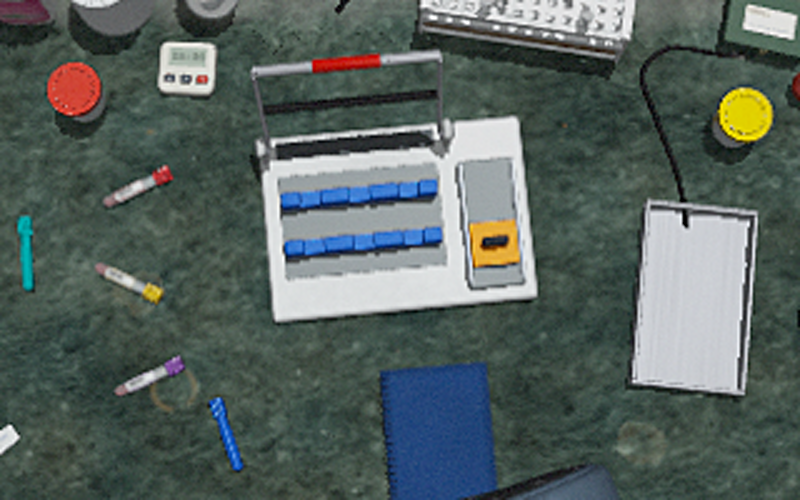

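```bash
cat > mix.py <<'E'
from h import *
for n in('top','scene'):
    im=dict(np.load(n+'0.npz')); P=cloud(im); H=hsv(im)
    h,s,v=H[...,0],H[...,1],H[...,2]
    def rect(m,nm,dil=0):
        q=P[m][:,:2]; q=q[~np.isnan(q).any(1)].astype(np.float32)
        (c,sz,a)=cv2.minAreaRect(q); print(n,nm,len(q),np.round(c,4),np.round(sz,4),round(a,2),'medz',np.round(np.nanmedian(P[m][:,2]),4))
    near=(np.abs(P[...,0]-.58)<.2)&(np.abs(P[...,1])<.22)
    rect(near&(s<60)&(v>110)&(np.abs(P[...,2]-.02)<.004),'base')
    bl=near&(h>105)&(h<125)&(s>150)&(v>90)
    for st,ce,m in comps(bl&(P[...,2]>.03)&(P[...,0]>.45),100): rect(m,'rail'); rect(m&(P[...,2]>.0505),'railtop')
    rect(near&(h>8)&(h<22)&(s>180)&(v>150)&(abs(P[...,2]-.047)<.004),'cover')
    rect(near&((h<5)|(h>174))&(s>130)&(P[...,2]>.2),'sleeve')
    nt=(np.abs(P[...,0]-.48)<.2)&(np.abs(P[...,1]+.33)<.14)
    rect(nt&(abs(P[...,2]-.025)<.003),'trayrim')
    rect(nt&(abs(P[...,2]-.005)<.0025)&(s<50)&(v>120),'trayfloor')
E
python3 mix.py
```

```text
top base 3184 [0.5651 0.0067] [0.2095 0.2993] 6.2 medz 0.0202
top rail 335 [0.5874 0.0502] [0.0167 0.1739] 5.68 medz 0.0505
top railtop 166 [0.5871 0.0489] [0.0159 0.1716] 6.38 medz 0.0531
top rail 345 [0.5348 0.0442] [0.0189 0.1733] 6.31 medz 0.0497
top railtop 149 [0.5334 0.0444] [0.0163 0.1723] 6.31 medz 0.0539
top cover 152 [ 0.5352 -0.1015] [0.0458 0.0508] 7.71 medz 0.0477
top sleeve 138 [0.6913 0.0611] [0.0156 0.0668] 5.67 medz 0.2319
top trayrim 265 [ 0.5235 -0.369 ] [0.2009 0.3034] 84.58 medz 0.0246
top trayfloor 1202 [ 0.438  -0.3679] [0.204  0.2953] 81.99 medz 0.005
scene base 2232 [ 0.6119 -0.0235] [0.2967 0.3794] 6.22 medz 0.0197
scene rail 541 [0.5877 0.055 ] [0.0205 0.1743] 5.77 medz 0.0434
scene railtop 111 [0.5877 0.055 ] [0.0205 0.1692] 5.77 medz 0.0523
scene rail 602 [0.5353 0.0488] [0.02   0.1757] 6.37 medz 0.0438
scene railtop 131 [0.5356 0.0485] [0.018  0.1724] 6.63 medz 0.0522
scene cover 117 [ 0.5377 -0.0984] [0.0477 0.0538] 8.6 medz 0.0462
scene sleeve 115 [0.6888 0.0624] [0.0118 0.069 ] 7.29 medz 0.2285
scene trayrim 45 [ 0.6268 -0.3209] [0.0382 0.1531] 38.87 medz 0.0237
scene trayfloor 34 [ 0.6183 -0.2822] [0.075  0.2274] 40.07 medz 0.0042
```

```bash
cat >> h.py <<'E'
def tubes(im,zbase=0.0,verbose=False,P=None,box=None):
    """for each colour: mid (x,y), axis angle toward cap, z"""
    P=cloud(im) if P is None else P; H=hsv(im); out={}
    for c in('red','yellow','purple'):
        best=None
        for st,ce,m in comps(capmask(H,c),10):
            q=np.nanmedian(P[m],0)
            # compare cap size with a cap: ~17x17 mm ; reject cups/sleeve/others
            w=P[m][:,:2]; ext=np.nanmax(w,0)-np.nanmin(w,0)
            if st[4]>90 or max(ext)>.035 or not(0<q[0]<.85 and abs(q[1])<.6) or q[2]>.1: continue
            if abs(q[0]-.742)<.05 and abs(q[1]-.253)<.05: continue  # timer
            if box is not None and not box(q): continue
            zt=q[2]
            near=(np.hypot(P[...,0]-q[0],P[...,1]-q[1])<.1)&(abs(P[...,2]-zt)<.006)
            hsvn=H[...,1]; 
            near&=(H[...,2]>85)&~((H[...,0]>100)&(H[...,0]<128)&(H[...,1]>130))
            near|=m
            n,l=cv2.connectedComponents(near.astype(np.uint8)); lab=l[m]; lab=np.bincount(lab[lab>0]).argmax()
            g=P[l==lab]; g=g[~np.isnan(g).any(1)]
            (cc,sz,a)=cv2.minAreaRect(g[:,:2].astype(np.float32))
            ang=np.deg2rad(a if sz[0]>sz[1] else a+90)
            d=np.array([np.cos(ang),np.sin(ang)])
            if d@(q[:2]-np.array(cc))<0: ang+=np.pi
            ang=np.arctan2(np.sin(ang),np.cos(ang))
            o=dict(mid=np.array(cc),ang=ang,z=zt,sz=np.sort(sz),cap=q,px=ce,n=len(g))
            if best is None or abs(o['sz'][1]-.085)<abs(best['sz'][1]-.085): best=o
        out[c]=best
        if verbose and best: print(c,'mid',np.round(best['mid'],4),'ang',round(np.degrees(best['ang']),1),'ztop',round(float(best['z']),4),'size',np.round(best['sz'],4),'px',np.round(best['px'],0),'cap',np.round(best['cap'],4))
    return out
def dq(phi):
    from scipy.spatial.transform import Rotation as Ro
    y=np.array([np.cos(phi),np.sin(phi),0]); z=np.array([0,0,-1.]); x=np.cross(y,z)
    return Ro.from_matrix(np.stack([x,y,z],1)).as_quat()
E
python3 - <<'E'
from h import *
for n in('top','scene'):
    im=dict(np.load(n+'0.npz')); print(n); tubes(im,verbose=True); P=cloud(im)
    if n=='top':
        m=(abs(P[...,0]-.48)<.125)&(abs(P[...,1]+.335)<.1)&(abs(P[...,2]-.0245)<.003)
        for st,ce,mm in comps(m,30):
            q=P[mm][:,:2].astype(np.float32); print('rim',st,cv2.minAreaRect(q))
        m=(abs(P[...,0]-.48)<.125)&(abs(P[...,1]+.335)<.1)&(abs(P[...,2]-.005)<.002)&(hsv(im)[...,1]<40)
        for st,ce,mm in comps(m,100):
            q=P[mm][:,:2].astype(np.float32); print('floor',st,cv2.minAreaRect(q))
E
```

```text
top
red mid [0.5981 0.3051] ang -59.9 ztop 0.0151 size [0.0207 0.0821] px [245. 210.] cap [0.6112 0.2772 0.0151]
yellow mid [0.488  0.3118] ang -109.5 ztop 0.0152 size [0.0196 0.0848] px [241. 257.] cap [0.4763 0.282  0.0152]
purple mid [0.3851 0.2775] ang -66.6 ztop 0.0161 size [0.0163 0.0665] px [249. 286.] cap [0.3939 0.2558 0.0161]
floor [436 232  23  44 236] ((0.4949312210083008, -0.30717241764068604), (0.0633113756775856, 0.12239517271518707), 84.16096496582031)
scene
red mid [0.5976 0.3079] ang -61.0 ztop 0.0132 size [0.0148 0.087 ] px [207. 276.] cap [0.6109 0.277  0.0132]
yellow mid [0.4896 0.3163] ang -114.9 ztop 0.0126 size [0.0157 0.083 ] px [235. 304.] cap [0.4732 0.2871 0.0126]
purple mid [0.3818 0.2879] ang -65.1 ztop 0.0132 size [0.0155 0.0868] px [270. 316.] cap [0.3923 0.2571 0.0132]
```

Run:
```python
from h import *
for n in('top','scene'):
    im=dict(np.load(n+'0.npz')); P=cloud(im)
    b=(abs(P[...,0]-.45)<.02)&(abs(P[...,1]-.2)<.03)
    print(n,'bench z',np.nanmedian(P[b][:,2]),np.nanstd(P[b][:,2]))
    m=(abs(P[...,0]-.48)<.2)&(abs(P[...,1]-.3)<.1)&(P[...,2]>.005)&(P[...,2]<.025)
    for st,ce,mm in comps(m,20):
        q=P[mm][:,:2].astype(np.float32); print(n,st,cv2.minAreaRect(q),np.mean(q,0),np.mean(im['pixels'][mm],0))
    if n=='top':
        m=(abs(P[...,0]-.48)<.13)&(abs(P[...,1]+.335)<.1)&(P[...,2]>.012)&(P[...,2]<.03)
        for st,ce,mm in comps(m,20):
            q=P[mm][:,:2].astype(np.float32); print('rim',st,cv2.minAreaRect(q))
        im2=im['pixels'][205:310,420:500][...,::-1]; cv2.imwrite('pics/tray0.png',cv2.resize(im2,(457,600),interpolation=cv2.INTER_NEAREST))
```

```text
top bench z 0.0002483508513894939 0.004412339780865426
top [221 207  28  16 161] ((0.6005731225013733, 0.30695849657058716), (0.026496417820453644, 0.08712328970432281), 20.494413375854492) [0.5990136 0.3041869] [146.04347826 118.0931677  118.16149068]
top [218 245  29  16 163] ((0.4873467683792114, 0.3110135793685913), (0.0851123183965683, 0.03265412896871567), 78.60711669921875) [0.48834187 0.30812103] [159.00613497 152.47239264 119.04294479]
top [225 281  32  20 165] ((0.3829730749130249, 0.2832391858100891), (0.034312903881073, 0.0918954387307167), 19.415735244750977) [0.38209125 0.2812784 ] [133.98181818 123.92121212 141.67878788]
top [262 299   7  17  53] ((0.336884081363678, 0.20751969516277313), (0.04718642309308052, 0.017161712050437927), 9.965538024902344) [0.3430148  0.20645577] [ 42.79245283  93.43396226 165.50943396]
top [238 315   8   9  21] ((0.29944151639938354, 0.2770812213420868), (0.01628808304667473, 0.023704927414655685), 58.0400505065918) [0.30115816 0.27627176] [50.14285714 62.38095238 55.52380952]
rim [432 215  52  84 536] ((0.4884198307991028, -0.332054167985
[... 434 characters left out ...]
441358566), 29.019813537597656) [0.5964757  0.30760837] [185.15846995 148.46448087 148.4863388 ]
scene [198 300  42  12 261] ((0.48958510160446167, 0.31628337502479553), (0.08298657834529877, 0.01574079878628254), 65.09819030761719) [0.48708767 0.31520858] [201.63984674 192.42528736 160.09578544]
scene [247 312  28  28 245] ((0.3818116784095764, 0.2878701090812683), (0.015525596216320992, 0.08682934939861298), 24.923227310180664) [0.37972575 0.28704363] [174.86122449 158.96326531 178.16326531]
scene [297 314  23  14 145] ((0.3337841033935547, 0.20504288375377655), (0.05138447880744934, 0.016441216692328453), 14.154218673706055) [0.33804795 0.20803386] [ 50.25517241 109.22758621 196.3862069 ]
```

View pics/tray0.png

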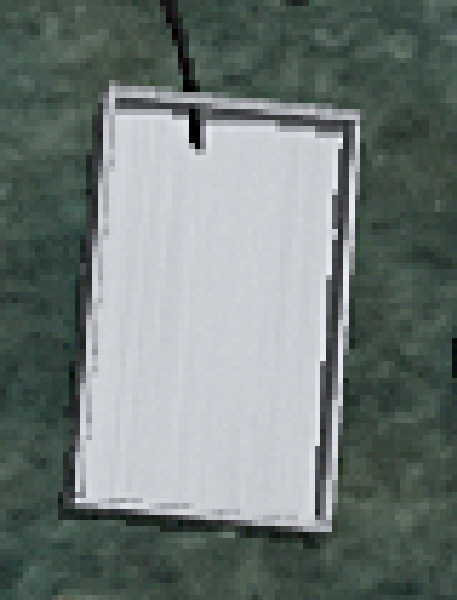

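```bash
cat >> h.py <<'E'
YAW=.108; C=np.array([.5652,.0076])
Rm=np.array([[np.cos(YAW),-np.sin(YAW)],[np.sin(YAW),np.cos(YAW)]])
def mx(x,y): return C+Rm@np.array([x,y])
SL=[mx(0,.04+(i-1)*.055) for i in range(3)]
def goto(xy,z,phi,lin=False,vel=.25):
    """phi: jaw direction; choose the half-turn nearest the present wrist"""
    best=None;q0=np.array(r.current_q())
    for k in(0,1):
        o=dq(phi+k*np.pi); q=r.inverse_kinematics([xy[0],xy[1],z],o)
        if q is None: continue
        q=np.array(q); c=abs(q[5]-q0[5])+ (10 if abs(q[5])>2.7 else 0)
        if best is None or c<best[0]: best=(c,o,q)
    if best is None: raise RuntimeError('no ik')
    if lin: r.move_linear([xy[0],xy[1],z],rot=best[1],vel=vel)
    else: r.move_to([xy[0],xy[1],z],best[1])
def st(msg=''):
    print(msg,'t',round(r.current_t(),1),'tcp',np.round(r.current_tool_pos(),4),'F',np.round(r.current_contact_force(),1),'open',round(r.current_opening(),3))
E
python3 - <<'E'
from h import *
im=dict(np.load('top0.npz'))
c=[onplane(im,u,v,.025)[:2] for u,v in((438.9,220.4),(482.7,224.6),(477.8,297.8),(432.3,294))]
c=np.array(c);print(c,c.mean(0),np.linalg.norm(np.diff(c,axis=0),axis=1), np.degrees(np.arctan2(*(c[0]-c[3])[::-1])),np.degrees(np.arctan2(*(c[1]-c[2])[::-1])))
print(SL)
imS=snap('scene','s1'); t=tubes(imS,verbose=True)
p=t['purple']
r.set_gripper(.4,squeeze=30); 
goto(p['mid'],.12,p['ang']+np.pi/2); st('hover'); print(r.finger_overhang, r.current_q())
snap('scene','s2'); snap('top','t2')
E
```

```text
[[ 0.58719443 -0.27826953]
 [ 0.57696624 -0.40479246]
 [ 0.36864609 -0.38735452]
 [ 0.37847481 -0.25803335]] [ 0.47782039 -0.33211247] [0.12693569 0.20904872 0.12969414] -5.537740729334509 -4.784926972347023
[array([ 0.56681685, -0.0073126 ]), array([0.56088839, 0.04736695]), array([0.55495993, 0.1020465 ])]
red mid [0.5972 0.3088] ang -62.3 ztop 0.0119 size [0.0134 0.086 ] px [207. 276.] cap [0.6106 0.2776 0.0119]
yellow mid [0.4904 0.3158] ang -116.6 ztop 0.0125 size [0.0166 0.0831] px [235. 304.] cap [0.4734 0.2876 0.0125]
purple mid [0.3819 0.2872] ang -66.0 ztop 0.0132 size [0.0157 0.0852] px [270. 316.] cap [0.3915 0.2575 0.0132]
hover t 3.5 tcp [0.3823 0.2868 0.1201] F [-0.1  1.   0.3] open 0.402
0.022 [ 5.46270737e-01  4.18454578e-01  1.94711562e+00 -8.15625750e-05
  7.75803652e-01  1.28286666e-01]
```

View pics/s2.png

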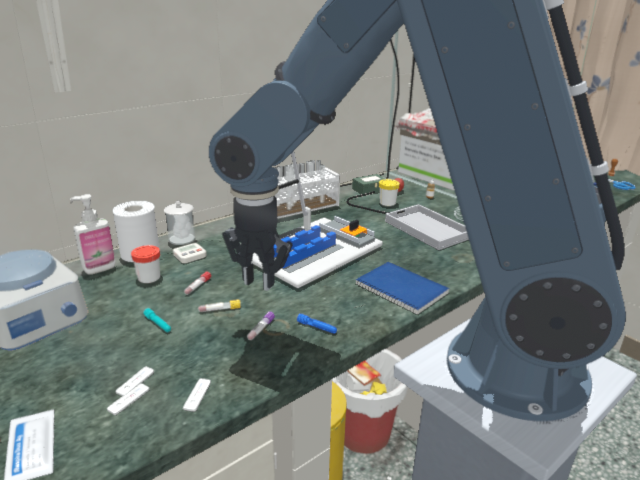

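View pics/t2.png

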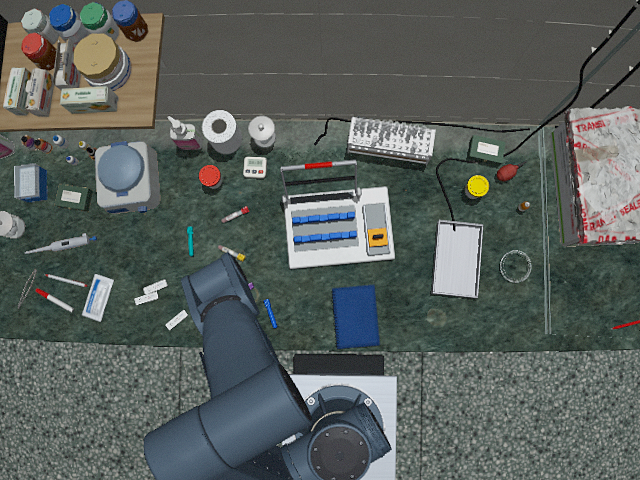

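In the scene view the fingers hover above the purple tube (260,325), with the tips at about (250,283) and (268,287). The tray is clear at (430,225). I'll compare the tips with their expected projection, then pick.

Run:
```python
from h import *
im=optics.get_image('scene'); P=cloud(im)
from scipy.spatial.transform import Rotation as Ro
R=Ro.from_quat(r.current_ee_rot()).as_matrix(); p=np.array(r.current_tool_pos())
for s in(-1,1): 
    print(proj(im,[p+R@[0,s*.017,.022], p+R@[0,s*.0315,.022],p+R@[0,s*.024,.017]]))
m=(np.hypot(P[...,0]-p[0],P[...,1]-p[1])<.06)&(P[...,2]>.03)&(P[...,2]<.13)
q=(P[m]-p)@R
print('tip depth along tool z max',np.nanpercentile(q[:,2],[50,99,100]))
t=q[q[:,2]>.0]; print(np.percentile(t,[1,99],axis=0))
```

```text
[[266.16671424 288.36671975]
 [272.94746556 290.32558787]
 [269.34956453 286.97628139]]
[[250.58846699 283.86053957]
 [244.07931136 281.97527947]
 [247.30712363 280.64536868]]
tip depth along tool z max [0.00442269 0.02037742 0.02211796]
[[-0.01159396 -0.02983843  0.00015928]
 [ 0.01156355  0.03102147  0.02081116]]
```

```bash
cat >> h.py <<'E'
def pick(mid,ang,zb=0.0,hover=.12,op=.4,dz=.028):
    goto(mid,zb+hover,ang+np.pi/2); goto(mid,zb+dz,ang+np.pi/2,lin=True,vel=.15); st('down')
    r.set_gripper(0.0,squeeze=35); st('closed')
    r.move_linear([mid[0],mid[1],zb+hover],vel=.2); st('up')
E
python3 - <<'E'
from h import *
im=optics.get_image('scene'); t=tubes(im,verbose=True)['purple']
pick([.3819,.2872],np.radians(-66))
goto(SL[0],.16,YAW+np.pi/2); st('slot0')
im=snap('scene','s3'); np.savez('s3.npz',**im); im=snap('top','t3')
E
```

```text
red mid [0.5974 0.3068] ang -61.6 ztop 0.0129 size [0.0168 0.0857] px [207. 276.] cap [0.6107 0.2775 0.0129]
yellow mid [0.4889 0.3165] ang -114.2 ztop 0.0117 size [0.017  0.0831] px [235. 304.] cap [0.474  0.2877 0.0117]
purple mid [0.3822 0.2872] ang -65.4 ztop 0.0136 size [0.0164 0.085 ] px [270. 316.] cap [0.3918 0.2575 0.0136]
down t 4.7 tcp [0.3822 0.2874 0.0285] F [0.1 1.4 0.5] open 0.4
closed t 5.0 tcp [0.3824 0.2875 0.029 ] F [-0.8  0.3  7. ] open 0.146
up t 5.7 tcp [0.3816 0.287  0.1195] F [-0.7 -0.7 -1. ] open 0.144
slot0 t 7.0 tcp [ 0.5663 -0.0066  0.1592] F [ 0.4 -0.3 -0.8] open 0.146
```

View pics/s3.png

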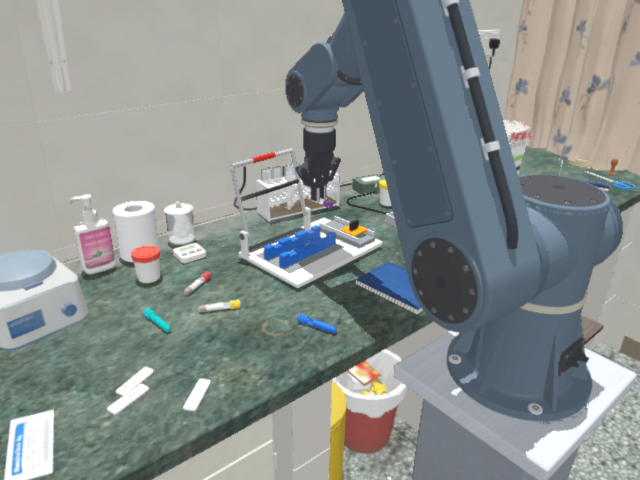

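Run:
```python
from h import *
im=dict(np.load('s3.npz')); P=cloud(im)
cv2.imwrite('pics/s3c.png',cv2.resize(im['pixels'][160:290,230:390][...,::-1],(800,650)[:1]+(600,) if 0 else (738,600),interpolation=cv2.INTER_CUBIC))
m=P
for n,f in(('scene','s3.npz'),('top','top0.npz')):
    im=dict(np.load(f)); P=cloud(im); H=hsv(im)
    h,s,v=H[...,0],H[...,1],H[...,2]
    bl=(h>105)&(h<125)&(s>150)&(v>90)&(P[...,0]>.48)&(P[...,0]<.65)&(P[...,1]<.18)&(P[...,1]>-.1)
    q=P[bl]; l=(q[:,:2]-C)@Rm
    for nm,sel in(('front',l[:,0]<0),('back',l[:,0]>0)):
        k=sel&(q[:,2]>.0505); print(n,nm,'x range',np.percentile(l[sel&(q[:,2]>.043)][:,0],[2,98]).round(4),'hist y top:')
        hh,e=np.histogram(l[k][:,1],bins=np.arange(-.06,.14,.005)); print(hh.tolist())
        print('  yends',np.percentile(l[k][:,1],[1,99]).round(4))
```

```text
scene front x range [-0.0339 -0.0181] hist y top:
[0, 0, 0, 2, 2, 3, 6, 0, 0, 0, 0, 0, 4, 5, 6, 7, 5, 7, 3, 0, 0, 0, 3, 5, 7, 7, 8, 7, 4, 1, 0, 0, 0, 1, 7, 7, 6, 9, 1]
  yends [-0.0393  0.1288]
scene back x range [0.0198 0.0359] hist y top:
[0, 0, 0, 2, 1, 4, 2, 0, 0, 0, 0, 1, 3, 3, 6, 5, 6, 7, 2, 0, 0, 0, 0, 4, 8, 3, 5, 9, 5, 2, 0, 0, 0, 0, 6, 7, 6, 9, 0]
  yends [-0.0406  0.1291]
top front x range [-0.035  -0.0196] hist y top:
[0, 0, 1, 8, 7, 6, 6, 0, 1, 0, 0, 5, 5, 4, 7, 5, 8, 5, 0, 0, 1, 1, 6, 9, 5, 6, 7, 11, 3, 0, 1, 1, 0, 9, 8, 6, 4, 3, 0]
  yends [-0.0444  0.1255]
top back x range [0.019  0.0342] hist y top:
[0, 0, 5, 5, 6, 4, 5, 1, 2, 2, 1, 7, 9, 6, 6, 10, 8, 4, 2, 2, 3, 0, 8, 8, 7, 8, 7, 8, 4, 2, 1, 1, 0, 7, 4, 6, 7, 0, 0]
  yends [-0.0467  0.124 ]
```

View pics/s3c.png

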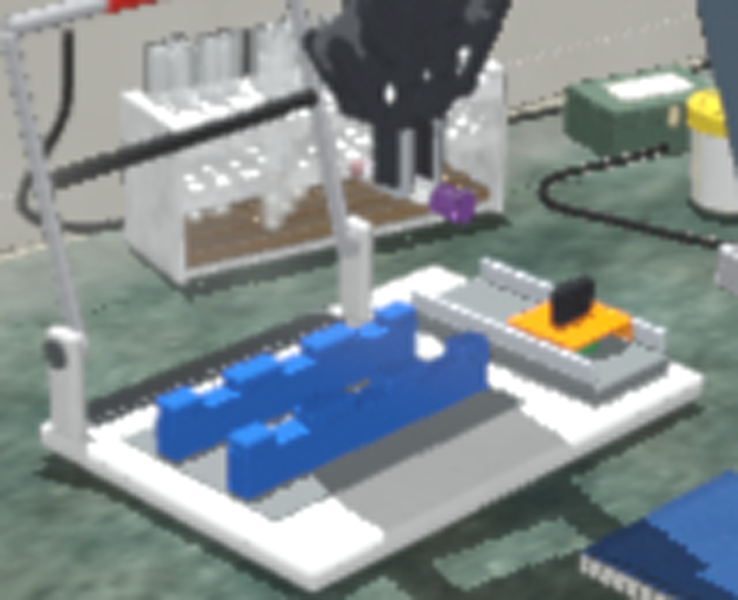

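```bash
sed -i 's/C=np.array(\[.5652,.0076\])/C=np.array([.5656,.0090])/' h.py
cat >> h.py <<'E'
def place(xy,phi,z,up=.16,op=.4):
    goto(xy,z+.03,phi,lin=True,vel=.25); goto(xy,z,phi,lin=True,vel=.08); st('placed')
    r.set_gripper(op); st('released'); r.move_linear([xy[0],xy[1],up],vel=.25)
def slotchk(im):
    P=cloud(im); t=tubes(im,P=P,box=lambda q:q[2]>.048)
    for c,o in t.items():
        if o: l=Rm.T@(o['mid']-C); print(c,'mixer xy',l.round(4),'z',round(float(o['z']),4),'size',o['sz'].round(4),'ang',round(np.degrees(o['ang']-YAW),1))
E
python3 - <<'E'
from h import *
st(); place(SL[0],YAW+np.pi/2,.0745)
t=tubes(optics.get_image('scene'),verbose=True)
p=t['yellow']; goto(p['mid'],.15,p['ang']+np.pi/2); st()
im=snap('scene','s4'); slotchk(im); im=snap('top','t4'); slotchk(im)
cv2.imwrite('pics/t4c.png',cv2.resize(im['pixels'][170:270,200:400][...,::-1],(800,400),interpolation=cv2.INTER_CUBIC))
E
```

```text
t 7.1 tcp [ 0.5665 -0.0063  0.1596] F [-0.6  0.1  0. ] open 0.147
placed t 8.0 tcp [ 0.567  -0.0059  0.0739] F [-0.1 -0.7 -0.3] open 0.148
released t 8.3 tcp [ 0.5672 -0.0059  0.0745] F [0.3 0.3 0.1] open 0.397
red mid [ 0.5958 -0.239 ] ang 179.0 ztop -0.532 size [0.0808 0.0863] px [372. 375.] cap [ 0.5683 -0.2467 -0.532 ]
yellow mid [0.4896 0.3161] ang -115.2 ztop 0.012 size [0.0157 0.0832] px [235. 304.] cap [0.4731 0.2875 0.012 ]
purple mid [ 0.5673 -0.0136] ang -177.3 ztop 0.0553 size [0.0357 0.0854] px [327. 236.] cap [ 0.53   -0.0052  0.0553]
 t 10.1 tcp [0.4901 0.3153 0.1498] F [ 0.1  0.7 -1.3] open 0.399
purple mixer xy [-0.0025 -0.0196] z 0.056 size [0.0382 0.0818] ang 170.0
purple mixer xy [-0.003 -0.016] z 0.0593 size [0.0157 0.0809] ang -177.7
```

View pics/t4c.png

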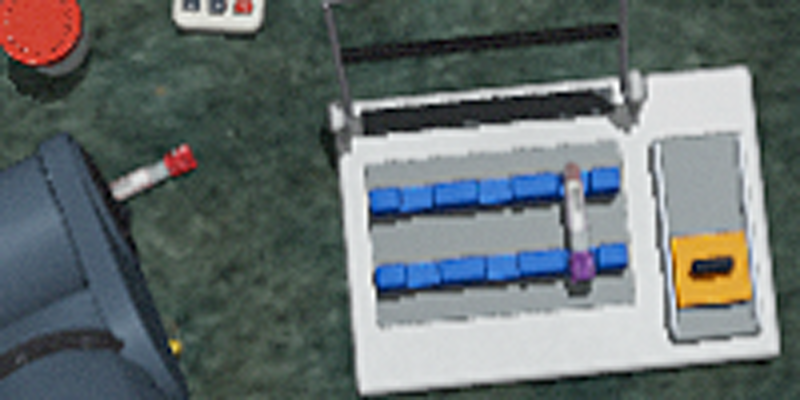

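View pics/s4.png

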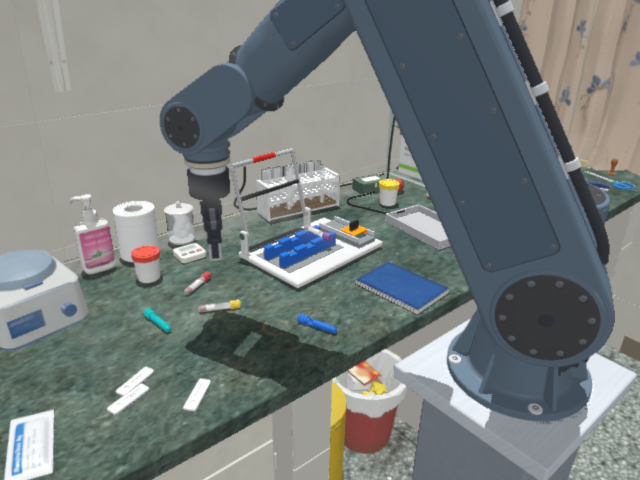

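Purple lies in slot0 (top crop 575,225), about 2–3 mm off centre along x. Yellow goes to slot1 next.

```bash
sed -i 's/or q\[2\]>.1: continue/or q[2]>.1 or q[2]<-.02: continue/' h.py
python3 - <<'E'
from h import *
pick([.4895,.3160],np.radians(-115),dz=.031)
goto(SL[1]+Rm@[.0015,0],.16,YAW+np.pi/2); st('slot1')
place(SL[1]+Rm@[.0015,0],YAW+np.pi/2,.0765)
t=tubes(optics.get_image('scene'),verbose=True)
p=t['red']; 
goto([.5975,.3075],.15,np.radians(-61.5)+np.pi/2); st()
im=snap('scene','s5'); slotchk(im); im=snap('top','t5'); slotchk(im)
cv2.imwrite('pics/t5c.png',cv2.resize(im['pixels'][170:270,200:400][...,::-1],(800,400),interpolation=cv2.INTER_CUBIC))
E
```

```text
down t 11.2 tcp [0.4902 0.3163 0.0321] F [-0.  -0.1  1. ] open 0.405
closed t 11.5 tcp [0.4901 0.3164 0.0323] F [-1.  -0.4  6.2] open 0.142
up t 12.1 tcp [0.4891 0.3158 0.1194] F [-0.8  0.5 -0.5] open 0.142
slot1 t 13.2 tcp [0.5625 0.0498 0.1593] F [-0.2 -0.5 -0.9] open 0.145
placed t 14.1 tcp [0.5628 0.049  0.0761] F [0.3 0.7 0.7] open 0.145
released t 14.4 tcp [0.5627 0.0489 0.0764] F [ 0.  -1.  -0.6] open 0.398
red mid [0.5975 0.3071] ang -61.1 ztop 0.012 size [0.0161 0.0873] px [207. 276.] cap [0.6103 0.2774 0.012 ]
yellow mid [0.5617 0.0449] ang -174.4 ztop 0.0555 size [0.0319 0.0844] px [310. 243.] cap [0.5244 0.0493 0.0555]
purple mid [ 0.5659 -0.0141] ang 179.4 ztop 0.0561 size [0.0395 0.0855] px [327. 236.] cap [ 0.5309 -0.0057  0.0561]
 t 16.4 tcp [0.5975 0.3069 0.1495] F [ 0.6 -0.4  0.2] open 0.401
yellow mixer xy [-0.0005  0.0357] z 0.0555 size [0.0294 0.0851] ang 172.6
purple mixer xy [-0.001  -0.0226] z 0.0557 size [0.0377 0.0834] ang -185.9
yellow mixer xy [-0.0014  0.0367] z 0.0604 size [0.0151 0.0833] ang -181.0
purple mixer xy [-0.0038 -0.0161] z 0.06 size [0.0156 0.0839] ang -177.6
```

View pics/t5c.png

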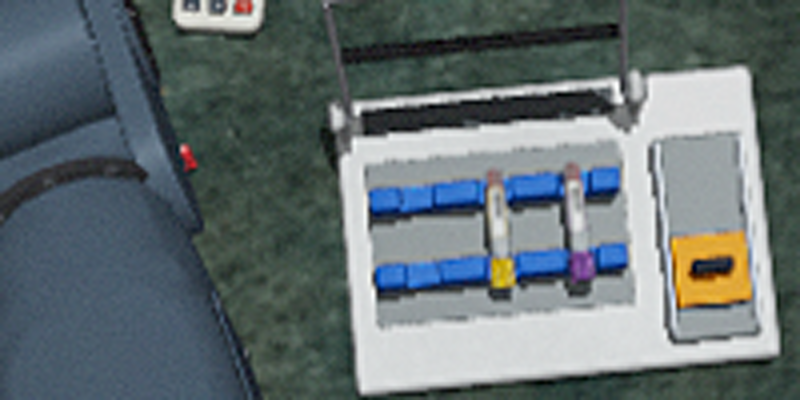

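View pics/s5.png

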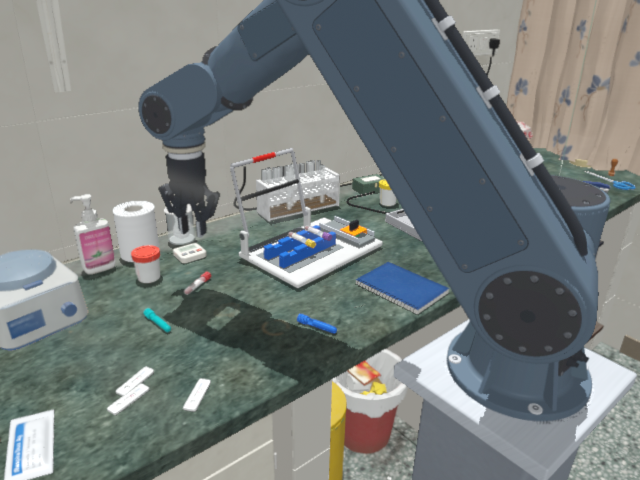

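Purple and yellow are both seated, at crop (575,225) and (498,230). Red goes to slot2.

Run:
```python
from h import *
pick([.5975,.3072],np.radians(-61.3),dz=.030)
p=SL[2]+Rm@[.0015,0]
goto(p,.16,YAW+np.pi/2); st('slot2')
place(p,YAW+np.pi/2,.0755)
goto([.40,.25],.20,YAW+np.pi/2); st()
im=snap('scene','s6'); slotchk(im); im=snap('top','t6'); slotchk(im); tubes(im,verbose=True)
cv2.imwrite('pics/t6c.png',cv2.resize(im['pixels'][170:270,200:400][...,::-1],(800,400),interpolation=cv2.INTER_CUBIC))
```

```text
down t 17.5 tcp [0.5982 0.3075 0.0312] F [ 0.3 -0.2 -0.2] open 0.401
closed t 17.8 tcp [0.5982 0.3075 0.0315] F [0.7 0.2 6.7] open 0.146
up t 18.4 tcp [0.597  0.307  0.1191] F [ 0.5 -0.6 -0.8] open 0.14
slot2 t 19.7 tcp [0.5567 0.1039 0.1594] F [1.  0.7 0.7] open 0.148
placed t 20.6 tcp [0.5568 0.1036 0.0751] F [-0.3  0.6  0. ] open 0.146
released t 20.9 tcp [0.5568 0.1036 0.0754] F [-0.2 -0.6  0.4] open 0.402
 t 22.3 tcp [0.4007 0.2496 0.1995] F [-0.7 -0.4 -0. ] open 0.399
red mixer xy [0.0026 0.0931] z 0.0569 size [0.0217 0.0859] ang -0.2
yellow mixer xy [0.0005 0.0347] z 0.0557 size [0.0317 0.0888] ang -182.7
purple mixer xy [-0.0032 -0.0206] z 0.056 size [0.0412 0.0826] ang 169.7
red mixer xy [0.0037 0.0933] z 0.0595 size [0.0149 0.0925] ang -1.4
yellow mixer xy [-0.002   0.0367] z 0.0595 size [0.0151 0.0817] ang -181.0
purple mixer xy [-0.0031 -0.0158] z 0.0608 size [0.016  0.0813] ang -177.4
red mid [0.5593 0.1022] ang 4.8 ztop 0.0595 size [0.0149 0.0925] px [303. 216.] cap [0.5882 0.1057 0.0595]
yellow mid [0.5596 0.0453] ang -174.8 ztop 0.0595 size [0.0151 0.0817] px [325. 238.] cap [0.5276 0.0437 0.0595]
purple mid [ 0.5642 -0.007 ] ang -171.3 ztop 0.0608 size [0.016  0.0813] px [345. 236.] cap [ 0.5327 -0.0113  0.0608]
```

View pics/t6c.png

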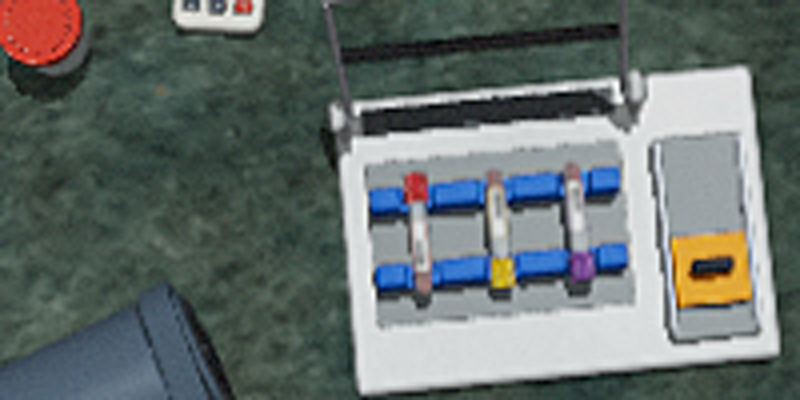

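View pics/s6.png

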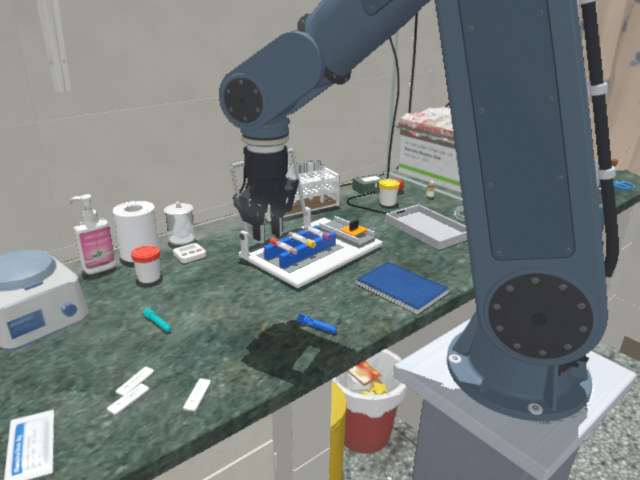

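All three tubes are seated: red, yellow and purple at crop (418,232), (497,230) and (575,225), each within about 3 mm of centre. Next is the clamp: cage the handle and lead it along the arc.

```bash
cat >> h.py <<'E'
def hpos(a): return mx(.085-.165*np.cos(a),.04), .067+.165*np.sin(a)
def arc(a0,a1,n,dz=.003,phi=YAW,vel=.12):
    for a in np.linspace(a0,a1,n+1)[1:]:
        p,z=hpos(a); r.move_linear([p[0],p[1],z+dz],vel=vel)
        F=r.current_contact_force()
        if np.linalg.norm(F)>12: print('F',a,np.round(F,1))
def sleeve(im):
    P=cloud(im);H=hsv(im);h,s=H[...,0],H[...,1]
    m=((h<5)|(h>174))&(s>130)&(P[...,2]>.05)&(P[...,0]>.4)&(P[...,0]<.75)&(abs(P[...,1]-.05)<.09)
    for st_,ce,mm in comps(m,40): print('sleeve px',ce.round(0),'n',st_[4],'med',np.nanmedian(P[mm],0).round(4),'mixer',(Rm.T@(np.nanmedian(P[mm],0)[:2]-C)).round(4))
E
python3 - <<'E'
from h import *
p,z=hpos(1.85); print(p,z)
goto([.55,.10],.33,YAW); goto(p,.30,YAW); st('above')
im=snap('scene','s7'); sleeve(im)
goto(p,z+.003,YAW,lin=True,vel=.1); st('at handle')
r.set_gripper(.22); st('caged'); snap('scene','s7b'); snap('top','t7b')
E
```

```text
[0.69100061 0.06283059] 0.22561040849092448
above t 24.2 tcp [0.6906 0.0635 0.2993] F [-0.4 -0.3 -0.1] open 0.398
sleeve px [264. 157.] n 109 med [0.6883 0.0633 0.228 ] mixer [0.1279 0.0407]
at handle t 25.1 tcp [0.6913 0.0629 0.2294] F [-0.5 -0.9  0.6] open 0.4
caged t 25.4 tcp [0.6911 0.0628 0.229 ] F [-0.1  0.2  0.1] open 0.219
```

View pics/s7b.png

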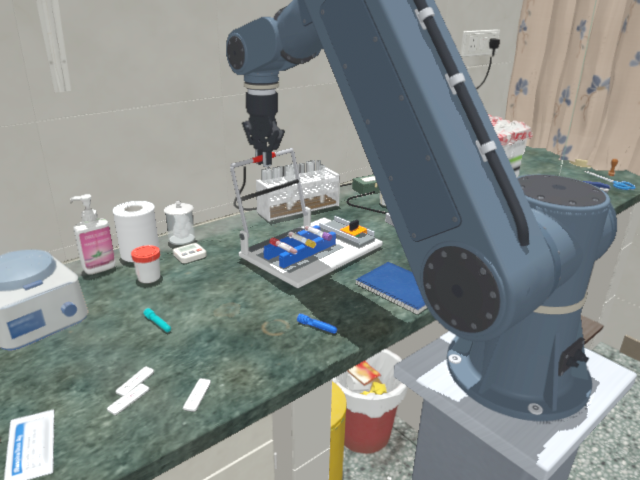

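The fingers straddle the red sleeve at (264,158). I lead it over.

Run:
```python
from h import *
arc(1.85,.9,7); st(); sleeve(optics.get_image('scene'))
arc(.9,0.0,7); st('shut')
r.set_gripper(.4); p,z=hpos(0)
im=snap('scene','s8a'); sleeve(im)
r.move_linear([p[0],p[1],.17],vel=.2); st('up'); im=snap('scene','s8'); sleeve(im)
r.move_to(list(mx(-.17,.12))+[.25],r.current_ee_rot()); im=snap('top','t8'); sleeve(im)
cv2.imwrite('pics/t8c.png',cv2.resize(im['pixels'][150:290,200:420][...,::-1],(800,509),interpolation=cv2.INTER_CUBIC))
```

```text
t 27.8 tcp [0.5443 0.047  0.1996] F [-2.9  0.6  1.6] open 0.223
sleeve px [301. 187.] n 51 med [0.5359 0.0661 0.197 ] mixer [-0.0233  0.06  ]
shut t 30.1 tcp [0.4821 0.0402 0.0705] F [ 0.  -0.7 -0.1] open 0.221
sleeve px [321. 246.] n 71 med [0.4788 0.0561 0.0707] mixer [-0.0812  0.0562]
up t 31.1 tcp [0.4813 0.0401 0.1692] F [-0.2 -0.4 -0. ] open 0.4
sleeve px [326. 244.] n 113 med [0.4801 0.0416 0.0703] mixer [-0.0815  0.0416]
sleeve px [327. 254.] n 88 med [0.4819 0.0373 0.0721] mixer [-0.0802  0.0371]
```

View pics/s8.png

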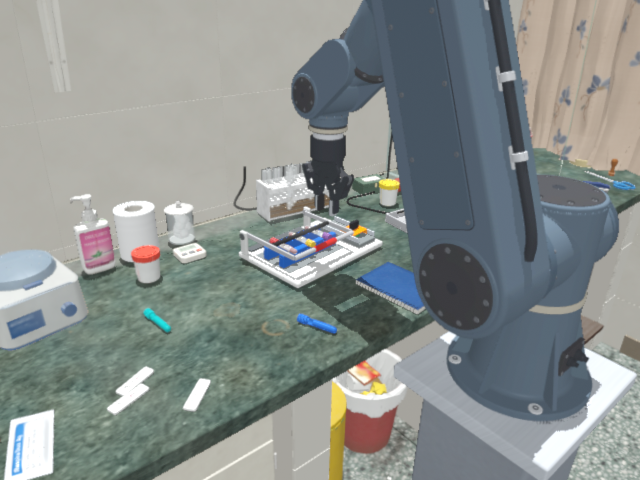

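View pics/t8c.png

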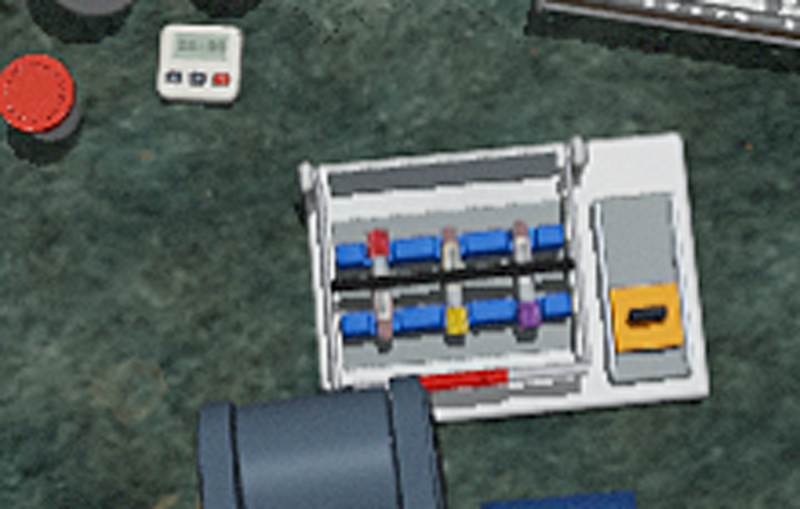

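The clamp lies across the tubes, and the sleeve top reads about 0.071 at crop (465,380), as expected for shut. Next I locate the cover fin.

```bash
cat >> h.py <<'E'
def fin(im):
    P=cloud(im);H=hsv(im);h,s,v=H[...,0],H[...,1],H[...,2]
    L=(P[...,:2]-C)@Rm
    reg=(abs(L[...,1]+.104)<.04)&(L[...,0]>-.09)&(L[...,0]<.08)
    o=reg&(h>8)&(h<22)&(s>180)&(v>120)
    f=reg&(P[...,2]>.058)&(P[...,2]<.08)&(v<90)
    for nm,m in(('orange',o&(abs(P[...,2]-.047)<.004)),('fin',f)):
        if m.sum()>5: q=L[m]; print(nm,m.sum(),'mixer med',np.nanmedian(q,0).round(4),'range',np.nanpercentile(q,[3,97],axis=0).round(4).tolist(),'z',np.nanmedian(P[m][:,2]).round(4))
    g=reg&(h>40)&(h<85)&(s>100)&(v>70)&(P[...,2]>.03)
    if g.sum()>5: print('green',g.sum(),np.nanmedian(L[g],0).round(4),np.nanmedian(P[g][:,2]).round(4))
E
python3 - <<'E'
from h import *
for n in('scene','top'): print(n); fin(optics.get_image(n))
E
```

```text
scene
orange 40 mixer med [-0.056  -0.1089] range [[-0.0646, -0.127], [-0.0393, -0.0865]] z 0.0462
fin 43 mixer med [-0.043  -0.1018] range [[-0.0464, -0.1183], [-0.0394, -0.0894]] z 0.0654
top
orange 166 mixer med [-0.0434 -0.105 ] range [[-0.0643, -0.1302], [-0.0213, -0.0838]] z 0.0472
fin 36 mixer med [-0.0437 -0.1035] range [[-0.0485, -0.1181], [-0.0383, -0.093]] z 0.0676
```

Run:
```python
from h import *
r.set_gripper(.4,squeeze=30)
a=mx(-.0437,-.1045)
goto(a,.16,YAW); st(); goto(a,.078,YAW,lin=True,vel=.1); st('down'); r.set_gripper(0.); st('grip')
b=mx(-.0437+.056,-.1045); r.move_linear([b[0],b[1],.078],vel=.06); st('slid')
r.set_gripper(.4); r.move_linear([b[0],b[1],.16],vel=.2)
goto(mx(-.13,-.02),.25,YAW)
for n in('scene','top'): im=snap(n,n[0]+'9'); fin(im)
cv2.imwrite('pics/t9c.png',cv2.resize(im['pixels'][150:290,200:420][...,::-1],(800,509),interpolation=cv2.INTER_CUBIC))
sleeve(im); st()
```

```text
t 33.2 tcp [ 0.5333 -0.0987  0.1605] F [-0.2  0.  -0.5] open 0.4
down t 34.2 tcp [ 0.5338 -0.0996  0.0786] F [-0.8 -0.2  0.8] open 0.394
grip t 34.5 tcp [ 0.5338 -0.0997  0.0787] F [-1.   1.3  6.2] open 0.105
slid t 35.6 tcp [ 0.5886 -0.0937  0.0787] F [-6.  -1.  10.5] open 0.106
orange 25 mixer med [ 0.0013 -0.1181] range [[-0.0139, -0.1298], [0.021, -0.1037]] z 0.0468
fin 46 mixer med [ 0.0096 -0.1032] range [[0.0059, -0.1191], [0.0147, -0.0896]] z 0.0645
green 32 [-0.05   -0.1056] 0.0389
orange 159 mixer med [ 0.0038 -0.1066] range [[-0.0128, -0.1305], [0.0312, -0.082]] z 0.0467
fin 38 mixer med [ 0.0085 -0.1053] range [[0.0041, -0.1178], [0.0135, -0.0932]] z 0.0679
green 13 [-0.0367 -0.1095] 0.0405
 t 37.4 tcp [ 0.4393 -0.0253  0.2491] F [-0.2 -0.2 -0.9] open 0.403
```

View pics/t9c.png

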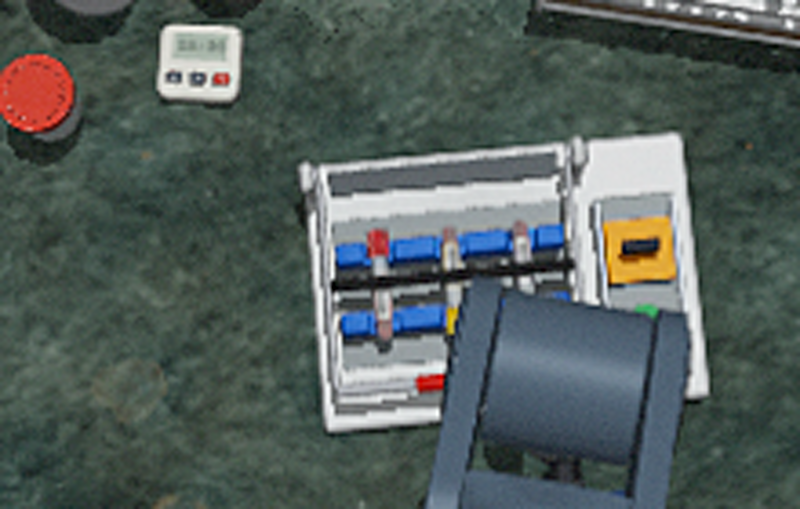

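View pics/s9.png

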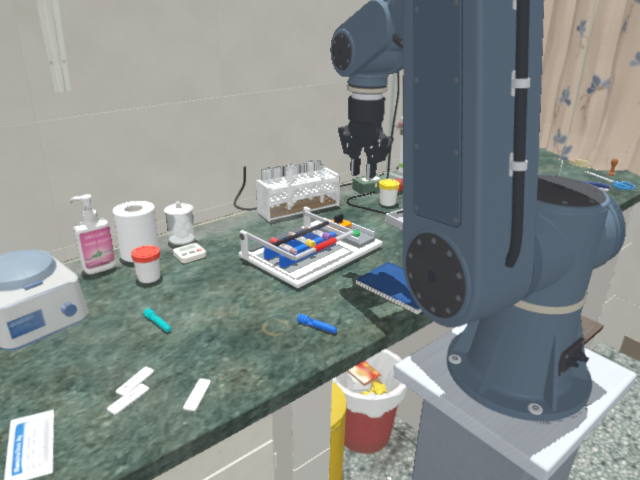

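The cover is aside, with the fin at crop (640,245) and about 53 mm of travel, and green shows at (645,312). I clear the arm to see the whole button.

Run:
```python
from h import *
goto(mx(-.17,.14),.25,YAW)
for n in('scene','top'): im=snap(n,n[0]+'10'); fin(im)
H=hsv(im);m=(H[...,0]>40)&(H[...,0]<85)&(H[...,1]>130)&(H[...,2]>90)
for s,ce,mm in comps(m,15):
    if 340<ce[0]<400 and 180<ce[1]<280: p=onplane(im,*ce,.04); print(s,ce,p,Rm.T@(p[:2]-C))
cv2.imwrite('pics/t10c.png',cv2.resize(im['pixels'][180:280,330:410][...,::-1],(640,800)[:1]+(600,) if 0 else (480,600),interpolation=cv2.INTER_CUBIC))
```

```text
orange 33 mixer med [ 0.0014 -0.1165] range [[-0.0119, -0.1328], [0.0324, -0.1071]] z 0.0462
fin 47 mixer med [ 0.0091 -0.1015] range [[0.0057, -0.1177], [0.0162, -0.0887]] z 0.0651
green 32 [-0.0493 -0.1048] 0.0389
orange 164 mixer med [ 0.0107 -0.1056] range [[-0.0114, -0.1297], [0.0308, -0.082]] z 0.0468
fin 38 mixer med [ 0.0082 -0.1054] range [[0.0043, -0.1179], [0.0138, -0.0921]] z 0.068
green 64 [-0.0446 -0.1059] 0.039
[373 234   9   9  66] [377.15151515 238.06060606] [ 0.53220064 -0.10152303  0.04      ] [-0.04511806 -0.10627897]
```

View pics/t10c.png

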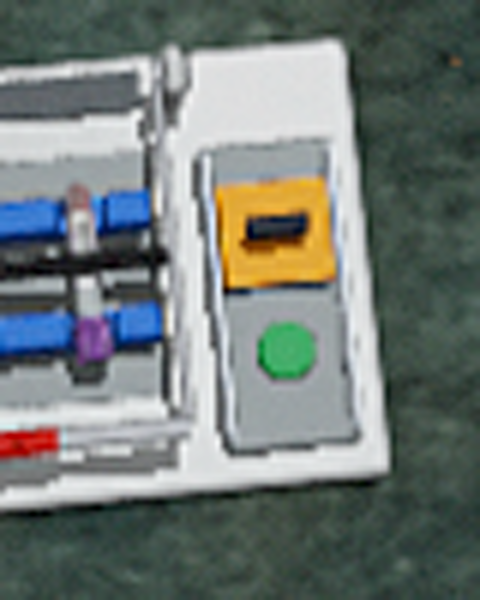

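Green button at crop (287,350), mixer frame (-0.045, -0.106). I press it with shut fingers, watching the force.

Run:
```python
from h import *
r.set_gripper(0.0,squeeze=30)
b=mx(-.0445,-.1055); goto(b,.16,YAW); goto(b,.080,YAW,lin=True,vel=.12); st('above'); 
z=.080
while z>.055:
    z-=.001; r.move_linear([b[0],b[1],z],vel=.03); r.sleep(.15)
    F=np.mean([r.current_contact_force() for _ in range(3)],0)
    if abs(F[2])>1.5: print(round(r.current_tool_pos()[2],4),np.round(F,1))
    if abs(F[2])>13: break
r.sleep(.3); st('in'); r.move_linear([b[0],b[1],.16],vel=.15); st('up')
```

```text
above t 40.6 tcp [ 0.5332 -0.1006  0.0807] F [ 0.6 -0.1  0.3] open -0.0
0.061 [0.4 0.2 1.5]
0.06 [-0.3 -1.   2.8]
0.059 [1.3 0.8 3.5]
0.0581 [1.6 0.2 4.1]
0.0571 [ 0.3 -0.4  4.4]
0.0568 [-3.5 -0.1 16. ]
in t 50.5 tcp [ 0.5329 -0.1007  0.0568] F [-2.7  0.4 14.8] open -0.001
up t 51.3 tcp [ 0.5321 -0.1005  0.1589] F [ 0.5  0.  -0.2] open -0.004
```

The button bottomed out: about 5 mm of travel at 1.5 to 4.4 N, then a hard stop at 16 N. It has been released. Now the cover goes back.

Run:
```python
from h import *
r.set_gripper(.4,squeeze=30)
a=mx(.0095,-.1045)
goto(a,.16,YAW); goto(a,.075,YAW,lin=True,vel=.1); r.set_gripper(0.); st('grip')
b=mx(-.0437,-.1045); r.move_linear([b[0],b[1],.075],vel=.06); st('slid')
for k in range(1,5):
    b=mx(-.0437-.001*k,-.1045); r.move_linear([b[0],b[1],.075],vel=.03); r.sleep(.1); F=np.array(r.current_contact_force()); print(k,F.round(1))
    if np.hypot(*F[:2])>8: break
r.set_gripper(.4); st(); b=r.current_tool_pos(); r.move_linear([b[0],b[1],.16],vel=.2)
goto(mx(-.17,.14),.25,YAW)
for n in('scene','top'): im=snap(n,n[0]+'11'); fin(im); sleeve(im)
cv2.imwrite('pics/t11c.png',cv2.resize(im['pixels'][150:290,200:420][...,::-1],(800,509),interpolation=cv2.INTER_CUBIC))
```

```text
grip t 53.4 tcp [ 0.5867 -0.0939  0.0757] F [-1.   0.4  6.2] open 0.103
slid t 54.5 tcp [ 0.5337 -0.0997  0.0757] F [-1.8  1.3  8.6] open 0.105
1 [4.9 2.7 6. ]
2 [9.6 2.9 1. ]
 t 55.5 tcp [ 0.531  -0.0998  0.0747] F [ 0.8  0.7 -0.9] open 0.398
orange 49 mixer med [-0.056 -0.105] range [[-0.0679, -0.1272], [-0.0355, -0.0814]] z 0.0469
fin 47 mixer med [-0.0458 -0.1021] range [[-0.0489, -0.1174], [-0.0384, -0.0882]] z 0.0652
sleeve px [325. 244.] n 118 med [0.4797 0.0427 0.0705] mixer [-0.0818  0.0428]
orange 160 mixer med [-0.0475 -0.1072] range [[-0.0675, -0.1306], [-0.024, -0.0819]] z 0.047
fin 35 mixer med [-0.046  -0.1035] range [[-0.0506, -0.118], [-0.0412, -0.0928]] z 0.0669
sleeve px [326. 254.] n 95 med [0.4817 0.04   0.074 ] mixer [-0.0801  0.0399]
```

View pics/t11c.png

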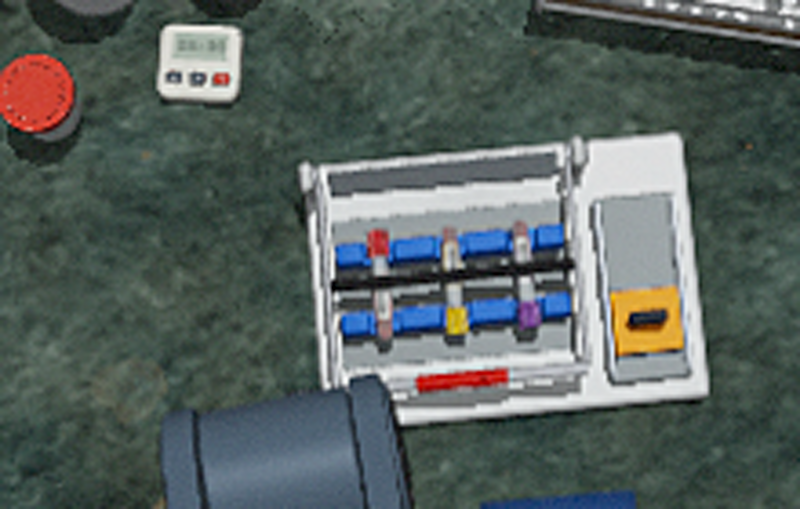

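The cover is shut: the fin sits at crop (647,318) against its stop, about 55 mm from where it was aside. The clamp is still down. Now I open it with a light pinch.

Run:
```python
from h import *
r.set_gripper(.4,squeeze=22)
p,z=hpos(0); goto(p,.17,YAW); goto(p,z+.003,YAW,lin=True,vel=.12); r.set_gripper(0.); st('pinch')
for a0,a1,n in((0,.6,4),(.6,1.2,4),(1.2,1.85,5)):
    arc(a0,a1,n); st(a1)
sleeve(optics.get_image('scene')); snap('scene','s12')
```

```text
pinch t 59.5 tcp [0.4832 0.0402 0.0708] F [ 5.5  2.  -0.6] open 0.154
F 0.3 [10.5  1.9 -6.3]
F 0.44999999999999996 [13.   1.7 -9.3]
F 0.6 [ 13.2   1.5 -11.1]
0.6 t 60.9 tcp [0.512  0.0433 0.1631] F [ 13.2   1.5 -11.1] open 0.15
F 1.2 [-6.  -1.5 11.1]
1.2 t 62.4 tcp [0.5862 0.0514 0.2243] F [-6.  -1.5 11.1] open 0.152
1.85 t 64.0 tcp [0.6909 0.0628 0.2282] F [ 1.9 -0.8  3. ] open 0.148
sleeve px [258. 159.] n 44 med [0.6851 0.0815 0.2283] mixer [0.1266 0.0592]
```

View pics/s12.png

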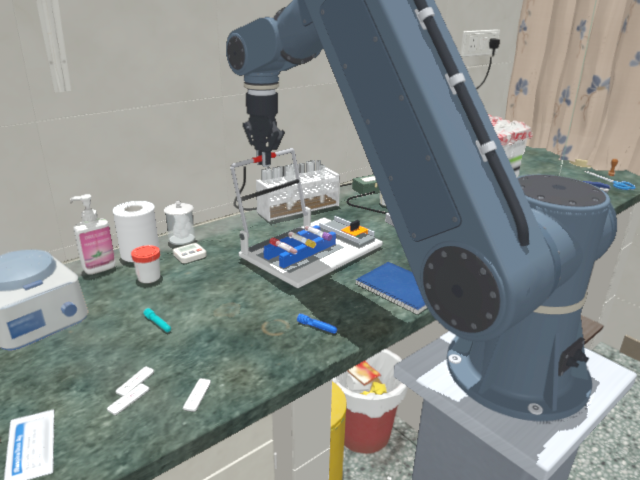

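```bash
cat >> h.py <<'E'
TC=np.array([.478,-.332]); TY=np.radians(-5.2)
Rt=np.array([[np.cos(TY),-np.sin(TY)],[np.sin(TY),np.cos(TY)]])
E
python3 - <<'E'
from h import *
r.set_gripper(.4); p,z=hpos(1.85); r.move_linear([p[0],p[1],.31],vel=.2); 
goto(mx(-.13,.10),.31,YAW)
goto(mx(-.17,.14),.25,YAW+np.pi/2); st()
for n in('scene','top'): im=snap(n,n[0]+'13'); sleeve(im); slotchk(im); fin(im)
cv2.imwrite('pics/t13c.png',cv2.resize(im['pixels'][140:310,200:500][...,::-1],(800,453),interpolation=cv2.INTER_CUBIC))
P=cloud(im); print('cable z',P[225:236,450:459,2].round(3))
E
```

```text
t 67.3 tcp [0.382  0.1298 0.25  ] F [ 1.6  0.6 -0.4] open 0.397
sleeve px [264. 157.] n 115 med [0.6883 0.0641 0.2281] mixer [0.128  0.0416]
red mixer xy [0.0016 0.0984] z 0.0571 size [0.0254 0.0867] ang -10.1
yellow mixer xy [0.0013 0.0357] z 0.0556 size [0.0318 0.0874] ang -178.3
purple mixer xy [-0.0024 -0.0194] z 0.0567 size [0.0385 0.0851] ang 169.6
orange 90 mixer med [-0.0487 -0.0931] range [[-0.0666, -0.1263], [-0.0228, -0.0804]] z 0.0464
fin 43 mixer med [-0.045  -0.1042] range [[-0.0497, -0.1169], [-0.0401, -0.0906]] z 0.0649
sleeve px [318. 165.] n 137 med [0.6899 0.0609 0.2316] mixer [0.1292 0.0382]
red mixer xy [-0.0018  0.0931] z 0.0622 size [0.0145 0.0829] ang -0.7
yellow mixer xy [-0.0018  0.0367] z 0.0606 size [0.0151 0.083 ] ang -181.0
purple mixer xy [-0.0039 -0.0162] z 0.0613 size [0.0159 0.0802] ang -178.1
orange 161 mixer med [-0.0494 -0.1046] range [[-0.0677, -0.1304], [-0.0239, -0.083]] z 0.0468
fin 35 mixer med [-0.0464 -0.104 ] range [[-0.0505, -0.1183], [-0.0419, -0.0929]] z 0.0674
cable z [[-0.001  0.003  0.003  0.022    nan  0.006  0.009  0.003  0.009]
 [ 0.009  0.006  0.003  0.027  0.027  0.024  0.003  0.003 -0.001]
 [ 0.004  0.007 -0.002  0.031  0.028  0.032  0.004  0.009 -0.004]
 [ 0.008  0.005  0.008  0.033  0.03   0.033  0.005  0.002  0.009]
 [ 0.003  0.001 -0.002  0.029  0.031  0.023  0.001  0.001  0.011]
 [ 0.008  0.003  0.01   0.026  0.025  0.034  0.009  0.003  0.008]
 [ 0.004  0.008  0.01   0.002  0.027  0.022 -0.002 -0.001  0.006]
 [ 0.01   0.012  0.003 -0.     0.003  0.001 -0.004  0.012  0.006]
 [ 0.007  0.004  0.006 -0.005  0.006  0.001  0.004  0.004  0.005]
 [ 0.007  0.01   0.001 -0.003  0.004  0.013  0.005  0.014  0.005]
 [ 0.006  0.001  0.008  0.005  0.005  0.017  0.006  0.003 -0.001]]
```

View pics/t13c.png

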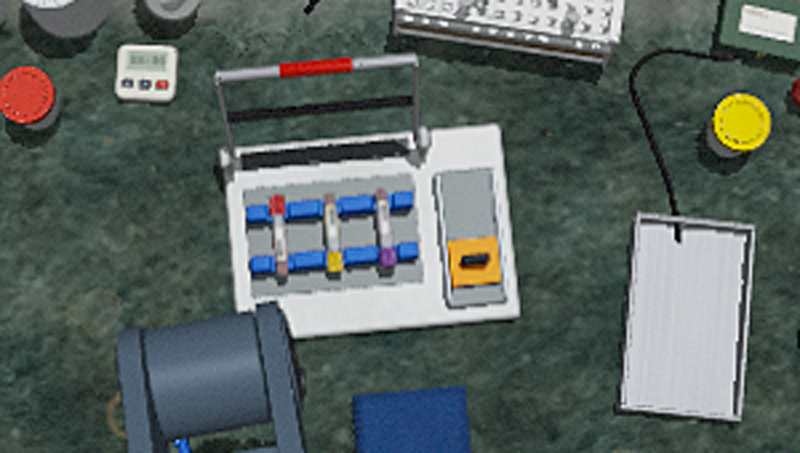

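The clamp is open against its stop (sleeve at crop (315,68), z 0.23), and the tubes are still in their notches. A cable end hangs over the tray's far edge at (678,235), so I shift the tube positions toward the near end. Next I move the tubes.

```bash
cat >> h.py <<'E'
def transfer(i,off,lx):
    p=SL[i]+Rm@[off,0]; r.set_gripper(.4,squeeze=35)
    goto(p,.16,YAW+np.pi/2); goto(p,.073,YAW+np.pi/2,lin=True,vel=.15); r.set_gripper(0.); st('grip')
    r.move_linear([p[0],p[1],.16],vel=.2); st('up')
    if r.current_opening()<.1: print('LOST'); return
    t=TC+Rt@[lx,0]; goto(t,.15,TY); st('over tray')
    if r.current_opening()<.1: print('LOST'); return
    goto(t,.06,TY,lin=True,vel=.2); goto(t,.034,TY,lin=True,vel=.08); st('down'); r.set_gripper(.3); st('rel'); r.move_linear([t[0],t[1],.16],vel=.2)
E
python3 - <<'E'
from h import *
transfer(0,-.002,.036)
goto(mx(-.17,.10),.22,YAW+np.pi/2)
im=snap('scene','s14'); im=snap('top','t14')
tubes(im,verbose=True)
cv2.imwrite('pics/t14c.png',cv2.resize(im['pixels'][140:310,200:500][...,::-1],(800,453),interpolation=cv2.INTER_CUBIC))
E
```

```text
grip t 69.7 tcp [ 0.5658 -0.0061  0.0742] F [-1.6  0.5  6. ] open 0.144
up t 70.2 tcp [ 0.5648 -0.0061  0.1594] F [-1.3  0.3 -0.7] open 0.147
over tray t 71.5 tcp [ 0.514  -0.3344  0.1493] F [ 1.4  1.  -0. ] open 0.141
down t 72.6 tcp [ 0.5137 -0.3352  0.0334] F [-0.9 -0.5  0.1] open 0.146
rel t 72.8 tcp [ 0.5138 -0.3353  0.0339] F [-0.9  0.6  0.3] open 0.298
red mid [0.5539 0.1018] ang 4.7 ztop 0.062 size [0.0149 0.0827] px [303. 217.] cap [0.5875 0.1054 0.062 ]
yellow mid [0.5601 0.0454] ang -174.6 ztop 0.0593 size [0.0151 0.0833] px [325. 238.] cap [0.528  0.0437 0.0593]
purple mid [ 0.5131 -0.3364] ang 83.3 ztop 0.0191 size [0.0171 0.0822] px [448. 246.] cap [ 0.5144 -0.3048  0.0191]
```

View pics/t14c.png

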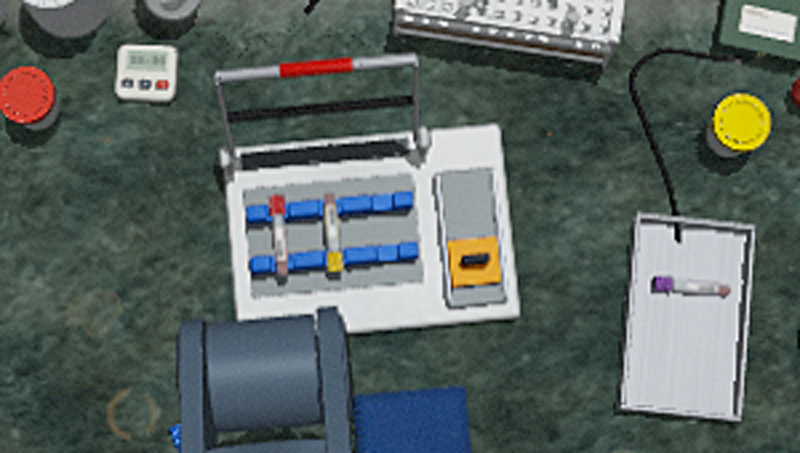

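Purple lies flat in the tray at crop (690,287). The other two follow.

Run:
```python
from h import *
transfer(1,-.001,-.012)
t=tubes(optics.get_image('scene')); print('red',t['red'])
transfer(2,0,-.06)
goto(mx(-.17,.10),.22,YAW+np.pi/2); st()
im=snap('scene','s15');sleeve(im); im=snap('top','t15'); sleeve(im); fin(im)
tubes(im,verbose=True)
cv2.imwrite('pics/t15c.png',cv2.resize(im['pixels'][140:310,200:500][...,::-1],(800,453),interpolation=cv2.INTER_CUBIC))
```

```text
grip t 77.5 tcp [0.5609 0.0487 0.0743] F [-2.2  1.   5.8] open 0.147
up t 78.0 tcp [0.5599 0.0486 0.1594] F [0.  0.  0.2] open 0.148
over tray t 79.5 tcp [ 0.4664 -0.3302  0.1497] F [-0.2 -0.7 -0.3] open 0.143
down t 80.6 tcp [ 0.4659 -0.3308  0.0334] F [-0.3 -0.   0.5] open 0.145
rel t 80.8 tcp [ 0.466  -0.3309  0.0339] F [ 1.  -0.2  0.3] open 0.299
red {'mid': array([0.55837244, 0.10072701]), 'ang': np.float64(0.11774531762312936), 'z': np.float64(0.05729997923375126), 'sz': array([0.0236597 , 0.08416086]), 'cap': array([0.58798697, 0.11277299, 0.05729998]), 'px': array([272.81481481, 241.03703704]), 'n': 161}
grip t 84.6 tcp [0.556  0.1035 0.0742] F [-0.5 -0.5  7.2] open 0.144
up t 85.2 tcp [0.5549 0.1034 0.1593] F [ 0.5 -0.4 -1.6] open 0.143
over tray t 86.8 tcp [ 0.4187 -0.3259  0.1499] F [ 0.3  0.4 -0.9] open 0.146
down t 87.9 tcp [ 0.4181 -0.3265  0.0334] F [0.1 1.2 0.5] open 0.146
rel t 88.2 tcp [ 0.4182 -0.3265  0.0339] F [ 0.3 -0.2  0.4] open 0.302
 t 90.5 tcp [0.3861 0.0896 0.2198] F [-0.3 -0.1  0.1] open 0.296
sleeve px [264. 157.] n 113 med [0.6888 0.0633 0.2282] mixer [0.1284 0.0407]
sleeve px [318. 165.] n 136 med [0.6903 0.0609 0.2312] mixer [0.1296 0.0381]
orange 171 mixer med [-0.0481 -0.1049] range [[-0.0668, -0.1309], [-0.0244, -0.082]] z 0.0465
fin 36 mixer med [-0.0462 -0.1038] range [[-0.0507, -0.1178], [-0.0407, -0.0924]] z 0.068
red mid [ 0.4178 -0.3283] ang -97.3 ztop 0.0205 size [0.0161 0.0831] px [468. 282.] cap [ 0.4129 -0.3604  0.0205]
yellow mid [ 0.4638 -0.3319] ang 82.4 ztop 0.0204 size [0.017  0.0825] px [447. 263.] cap [ 0.4664 -0.301   0.0204]
purple mid [ 0.5138 -0.3371] ang 85.4 ztop 0.0207 size [0.0155 0.0803] px [448. 246.] cap [ 0.5142 -0.3046  0.0207]
```

View pics/t15c.png

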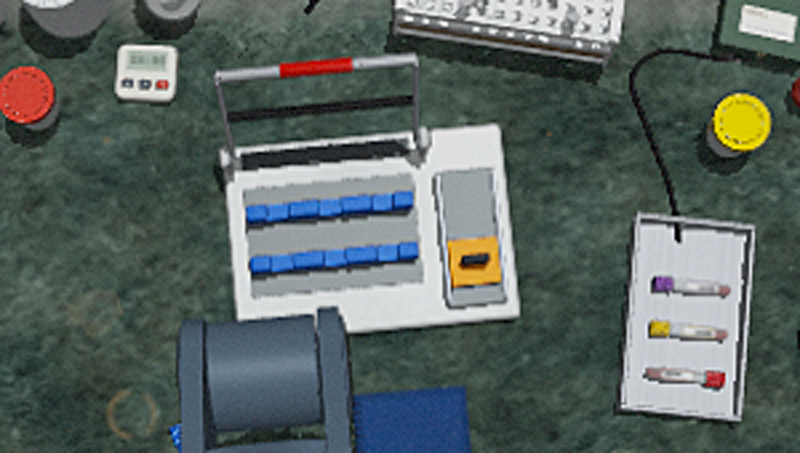

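View pics/s15.png

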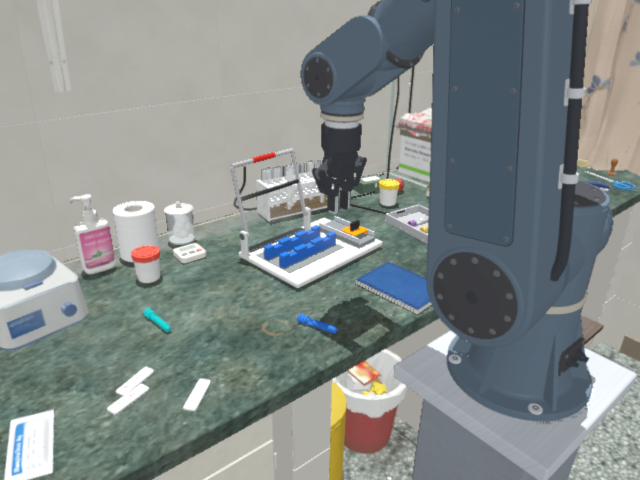

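All three tubes lie flat and apart in the tray at crop (690,287), (688,330) and (685,377), with cap tops near z 0.020. The clamp is open, the cover is shut, and the cups and timer have not moved. Handing in.

Run:
```python
from h import *
r.hand_in(); print(r.current_t())
```

```text
the job is handed in; nothing more can be done
the job is handed in; nothing more can be done
```

I did the whole job in the order asked and handed it in at about 91 s of the 210 s allowed; no verdict was reported. All three tubes were out, so purple, yellow and red went into slots 0, 1 and 2.

**In the mixer:** the tubes read within about 4 mm of centre along their length. I left them there because the two cameras disagreed by 2–3 mm.

**Clamp shut:** with the clamp down, the handle's top read 0.070–0.074 m, as it should when shut.

**Cover and button:**
- The cover slid about 53 mm aside as the cameras saw it; the gripper moved 55 mm.
- The button went in about 5 mm to a hard stop at 16 N, and I let it go.
- The cover then slid back about 55 mm to its stop, 2–3 mm beyond where it stood at the start.

**Last pictures:**
- **Clamp:** open against its stop.
- **Cover:** shut.
- **Tubes:** flat on the tray floor, 46–50 mm apart, with cap tops near 0.020 m.
- **Cups and timer:** where they stood.

Nothing slipped from the grip and no tube was found knocked aside. The gripper showed 6–7 N upward each time it closed on a tube or the cover fin. I took that as an effect of the closing fingers, because it also appeared when they were clear of any surface.

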